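# Let a ratchet-wound sample carriage back to its stop

### The job

Let the wound-up sample carriage back to its end stop without ever letting it run. First slacken the drum lock, the black star knob on top of the drum (left-hand thread: it loosens clockwise), by about a quarter turn while the pawl still holds, then flick the red-tipped pawl lever right over to its other end. The loaded tooth keeps the pawl caught, so push the crank clockwise a little until the pawl springs out, then ease the crank back anticlockwise, holding it against the strut's push all the way, until the carriage rests on its stop; leave the lock slack, the lever over, the dish undisturbed on the carriage and the things standing near by where they are.

Things in the scene. Friction and masses are not known exactly. Their poses are not given: they have to be found in the camera images.
- rig: the rig, fixed to the worktop: black base plate 170 mm (x) by 335 mm (y), its top 22 mm above the worktop; origin under its middle. The drum stands at y = +100 mm; rail and carriage lie on the -y side. An aluminium bridge 45 mm high crosses the rig at y = 29 to 41 mm; the carriage (plate top 58 mm high, dish on it to 71 mm) begins at y = -30 mm and moves to -y
- drum_axis (a point): fixed point on the upright axis of the drum, on top of its steel flange (radius 40 mm), 46 mm above the worktop; axes parallel to the rig's. Below the flange is the ratchet wheel (18 saw teeth, radius 42 mm, top at 42 mm); on it lie a brown brake disc (radius 24 mm, top at 51 mm) and the star knob
- lock_knob (a point): centre of the grip of the drum lock, a black star knob of 40 mm diameter on the drum's axis; grip from 62 to 81 mm above the worktop, this point half-way up. It rises 2.5 mm per rad when loosened. The crank's arm runs under it, up to 53 mm high (screw head 56 mm)
- drum_lock (a joint): turn of the drum lock in rad: 0 to 0.15 as found (tight), grows as it is turned CLOCKWISE seen from above (left-hand thread, loosens), up to 2.6. Tight, it holds the drum against the strut and makes the crank stiff (over 10 N at the grip); the clamp is free beyond 0.8, and more than 1.0 counts as slack. It takes about 0.2 Nm to turn and stays where it is left
- lever_pivot (a point): fixed point on the upright pivot of the pawl and its lever, 46 mm above the worktop, 62 mm from the drum axis; axes parallel to the rig's
- lever_tab (a point): middle of the upright red thumb pin at the end of the pawl lever: 13 mm diameter, from 47 to 80 mm above the worktop (this point at 66 mm), 38 mm from lever_pivot, round which it swings level
- pawl_lever (a joint): angle of the pawl lever in rad: about 0 pawl sprung on, grows anticlockwise seen from above to 0.95 at its stop, pawl sprung off (more than 0.75 counts as over). About 3 N at the pin moves it; it stays where it is left. It drives the pawl through a light torsion spring, so it goes over even while the pawl is still caught under load
- pawl_tip (a point): nose of the brass-coloured pawl, 37 mm above the worktop: about 39 mm from the drum axis (seen from above) while it is in a tooth, more than 50 mm once it has sprung clear (46 mm counts as clear)
- crank_grip (a point): middle of the crank's upright black grip, 78 mm above the worktop: a post of 18 mm diameter from 53 to 100 mm above the worktop, 78 mm from the drum axis, on a flat arm whose top is at 53 mm
- drum (a joint): angle of drum and crank in rad: about 0 as found (held by the pawl), grows ANTICLOCKWISE seen from above as it pays out, to 2.0 (carriage on its stop); winds clockwise to -0.35. Lock slack, the strut pushes it anticlockwise with 0.26 Nm, 3.3 N at the grip. Lever over, the pawl springs out when the drum is wound to about -0.06. Let go, it reaches 8 rad/s; over 3.5 rad/s counts as running
- carriage (a joint): travel of the carriage in m: 0 as found, grows towards the stop at 0.036 (18 mm per rad of the drum); more than 0.0345 counts as home
- carriage_seat (a point): centre of the carriage's flat top, 58 mm above the worktop; the carriage's plate is 104 by 80 mm
- sample_dish: white dish of 60 mm diameter, 12 mm high, standing loose on the middle of the carriage; origin at the centre of its underside
- dropper_bottle: amber dropper bottle, 32 mm diameter, 105 mm tall, loose bystander; origin at the centre of its underside
- amber_filter: black square filter frame with an amber window, 50 by 50 by 9 mm, lying loose, bystander; origin at the centre of its underside
- sensor_puck: black sensor puck, 48 mm diameter, 26 mm high, loose bystander; origin at the centre of its underside

How it is judged:
By the outcome, as a careful person would: the job done as asked, in the order asked, and still so for the second after the job is handed in, with the robot touching nothing.
It also fails if it takes over 72 s, if anything falls off the work surface, if the arm or the gripper's body presses on something with over 40 N, if the wrist force passes 120 N, or if a joint passes its speed limit or range.

### The arm

A 6-joint arm with a two-finger parallel gripper is mounted at the origin on a cart in front of the work surface, level with it; the furniture and walls round the work are solid. World frame = base frame: x ahead of the robot, y to its left, z up, the work surface at z = 0. Lengths are in mm, angles in rad, forces in N, time in s.
With the tool pointing down it reaches from about 350 to 775 mm from the base axis. Payload 7.3 kg.
Tool frame: the origin (TCP) lies at the very end of the fingers, on their centre line; the grasp point (between the pads) lies 19 mm behind it (bot.grasp_offset is the distance from the TCP to the grasp point, in mm); z points along the fingers, y is the direction in which the jaws open and shut (so a half turn about z gives the same grasp; the last joint's range is limited). The gripper opens to 92 mm and grips with 3 to 60 N. Pads are 19 mm wide; open, the fingers measure 130 mm over their backs; the gripper's body (75 mm by 190 mm) begins 47 mm behind the grasp point.
Start: joints at [-1.273, 0.342, 1.524, -0, 1.275, -0.146], TCP at [225.446, -474.151, 226.741] pointing down, gripper open.
Joint ranges: [-2.53, 2.53], [-0.77, 2.02], [0.04, 2.7], [-1, 4.14], [0.28, 2.66], [-3.11, 3.11]. Speed limits (rad/s): [2.57, 2.57, 3.14, 3.14, 3.14, 3.14].

### API

Orientations are given as [roll, pitch, yaw] about the fixed x, y, z axes, in that order (R = Rz(yaw) Ry(pitch) Rx(roll)).
In Python, from plant import bot gives the robot as it stands.
- The arm moves only by the tool servo_tool, never from a script. Its arguments are lists of equal length, an entry for each row: "angular": the turn, a rotation vector about the world's x, y, z in degrees, a list of three; "slide": the shift along the world's x, y, z in mm, a list of three; "grip": the opening, from -1 (shut) to 1 (fully open), so that 0 is half open. In form: {"angular": [[ax, ay, az], ...], "slide": [[dx, dy, dz], ...], "grip": [grip, ...]}. A call has 1 to 10 rows; each row is the pose to reach, as a shift and turn from the pose commanded when the call began; what a row does not reach only later rows make up. A row lasts 1/12 s, in which the tool goes at most 41.7 mm and 7.16 degrees, less where a joint would pass 70% of its speed; a pose out of reach is approached as far as the arm can. A call with a gripper value outside its range is refused whole. The fingers move at their own pace and stop on an object; the grip force is fixed at half the most. Time passes only in rows, so rows that repeat a pose let the fingers close. It gives the time, the measured TCP pose, the force and the opening at its end, in the units of the state.
- bot.get_obs(): the state, without advancing time (a new reading comes with each control period).
- bot.capture(name): name is "scene" or "top" or "wrist"; returns a dict with "img" (384x512x3 uint8, blue, green, red), "range_z" (384x512 float32, mm along the optical axis (not along the pixel's ray), 0 where there is no reading), "fov_y" (degrees; the focal length in pixels is half the picture's height over the tangent of half this angle, whatever the lens; pixels are square), "cx", "cy" (the principal point, pixels), "dist" ([k1, k2, p1, p2, k3] as OpenCV has them; the pictures are not rectified), "R" (3x3) and "t" (3): a world point X has camera coordinates R X + t; the wrist camera has in their place "T_tool_cam" (4x4, takes a point from camera to tool coordinates, whose origin is the TCP and whose axes are the flange's). Camera axes: x right, y down, z forward; pixel columns grow to the right and rows downward; lengths in mm; the calibration is good to about 2 mm. A picture is of the moment at which its call begins: read the wrist's pose just before it.
- bot.close_job(): hands the job in, once; it reports no verdict.
The state is a dict: "time": time; "joint_positions": joint angles; "dq": joint speeds; "tau": joint torques, N m; "tool_pos": TCP position; "tcp_rot": TCP orientation; "contact_force": force on the tool from outside, world axes, zero at the start; "moment": the same for the moment, N m; "grip_width": finger opening in mm.
Only numpy, scipy, OpenCV 4.12 (cv2) and the standard library are available. Lean on these libraries where they do the work, as an engineer would, in place of code of your own. Each camera call takes 0.05 s, during which the arm holds its last target.

## Working session

There is one attempt and no reset: what is moved stays moved. The work goes in short steps, Python scripts to look and compute and a tool call to move; the robot and the scene stay as the last step left them, time stands still between calls to the robot, and variables do not carry over. Pictures are saved under pics/ and viewed, and the job is handed in when it is done.

Besides the shell and the picture viewer there is one more tool, called after "Request:" by a JSON object that holds its "method" and its "body". servo_tool: Moves the arm, as the interface text tells. Its arguments: {"type":"object","properties":{"angular":{"type":"array","items":{"type":"array","items":{"type":"number"}}},"slide":{"type":"array","items":{"type":"array","items":{"type":"number"}}},"grip":{"type":"array","items":{"type":"number"}}},"required":["angular","slide","grip"]}

```bash
ls; mkdir -p pics
cat > h.py <<'E'
import numpy as np, cv2
from plant import bot
def cam(n):
    o=bot.get_obs(); c=bot.capture(n)
    H=c["img"].shape[0]; f=H/2/np.tan(np.radians(c["fov_y"])/2)
    c["K"]=np.array([[f,0,c["cx"]],[0,f,c["cy"]],[0,0,1.]])
    if "R" not in c or n=="wrist":
        from scipy.spatial.transform import Rotation as Ro
        T=np.eye(4);T[:3,:3]=Ro.from_euler("xyz",o["tcp_rot"]).as_matrix();T[:3,3]=o["tool_pos"]
        M=np.linalg.inv(T@np.array(c["T_tool_cam"]));c["R"]=M[:3,:3];c["t"]=M[:3,3]
    c["R"]=np.array(c["R"]);c["t"]=np.array(c["t"])
    return c
def ray(c,u,v):
    p=cv2.undistortPoints(np.array([[[u,v]]],float),c["K"],np.array(c["dist"],float))[0,0]
    d=c["R"].T@np.array([p[0],p[1],1]); o=-c["R"].T@c["t"]; return o,d
def atz(c,u,v,z):
    o,d=ray(c,u,v); return o+d*(z-o[2])/d[2]
def dep(c,u,v):
    o,d=ray(c,u,v); return o+d*c["range_z"][int(round(v)),int(round(u))]
def proj(c,X):
    return cv2.projectPoints(np.array(X,float).reshape(-1,3),cv2.Rodrigues(c["R"])[0],c["t"],c["K"],np.array(c["dist"],float))[0][:,0]
def save(c,n,box=None,s=1):
    im=c["img"]
    if box: im=im[box[1]:box[3],box[0]:box[2]]
    if s!=1: im=cv2.resize(im,None,fx=s,fy=s,interpolation=cv2.INTER_CUBIC)
    cv2.imwrite("pics/"+n+".png",im)
E
python3 - <<'E'
from h import *
import pickle
print(bot.get_obs())
for n in("scene","top"):
    c=cam(n);save(c,n+"0");pickle.dump(c,open(n+"0.pkl","wb"));print(n,c["fov_y"],c["dist"],-c["R"].T@c["t"])
E
```

```text
pics
{'time': 0.0, 'joint_positions': array([-1.27302041e+00,  3.42702314e-01,  1.52503226e+00, -3.13539426e-05,
        1.27541295e+00, -1.46038466e-01]), 'dq': array([ 1.66822713e-03,  1.08215411e-03, -9.10001926e-04,  9.35716493e-05,
       -8.62758366e-04,  1.02326625e-03]), 'tau': array([-8.55246071e-04, -4.31249285e+01, -2.44217134e+01,  7.16789486e-02,
        5.60505164e-02, -1.33373201e-04]), 'tool_pos': array([ 225.29680555, -473.73498523,  226.0502451 ]), 'tcp_rot': array([-3.14004997e+00, -1.96602216e-04,  4.43823380e-01]), 'contact_force': array([-0.93639215, -0.27720296,  0.21923684]), 'moment': array([-0.01622429, -0.01637872,  0.005834  ]), 'grip_width': 91.90978604177408}
scene 53.86424548256397 [-0.07638112  0.          0.          0.          0.        ] [119.55743542 641.29305304 665.73364685]
top 52.968219648034164 [0.03290086 0.         0.         0.         0.        ] [438.72978724 -80.76380499 925.23225337]
```

View pics/scene0.png

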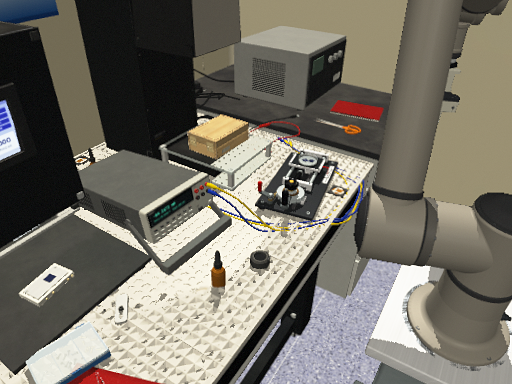

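View pics/top0.png

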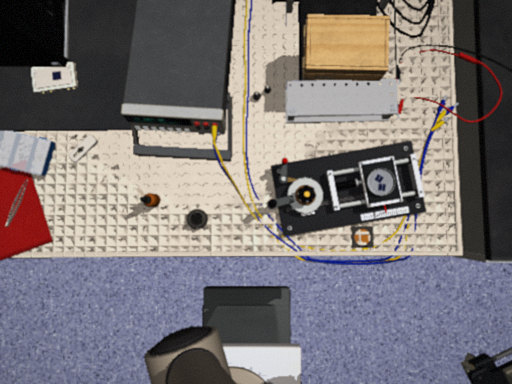

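Run:
```python
from h import *
import pickle
c=pickle.load(open("top0.pkl","rb"));save(c,"top0z",(255,125,445,265),4.2)
s=pickle.load(open("scene0.pkl","rb"));save(s,"scene0z",(240,135,370,235),6)
for u,v,z in[(306,194,81),(273,203,100),(285,160,80),(382,181,71),(362,237,9),(196,219,26),(151,200,105)]: print(atz(c,u,v,z).round(),dep(c,u,v).round())
```

```text
[ 499. -172.   81.] [ 499. -172.   82.]
[479. -99. 100.] [479. -99.  97.]
[ 575. -127.   80.] [ 575. -127.   83.]
[ 527. -340.   71.] [ 529. -343.   60.]
[ 403. -308.    9.] [ 402. -308.    8.]
[447.  80.  26.] [447.  81.  19.]
[487. 162. 105.] [490. 177.  54.]
```

View pics/top0z.png

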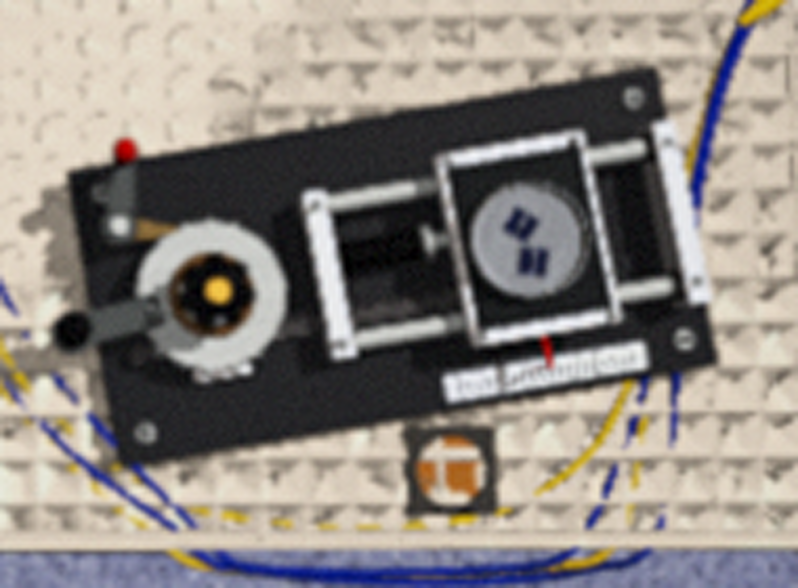

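View pics/scene0z.png

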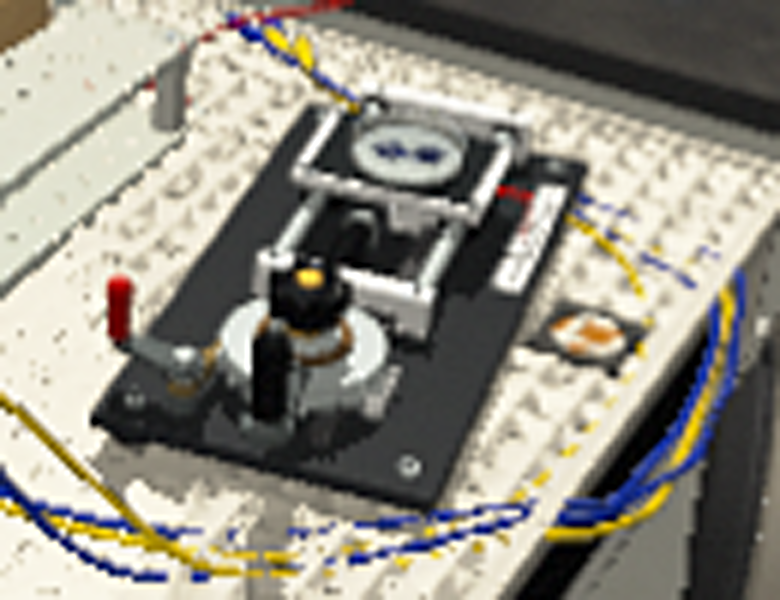

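Request:
{"method": "servo_tool", "body": {"angular": [[0,0,0],[0,0,0],[0,0,0],[0,0,0],[0,0,0],[0,0,0],[0,0,0],[0,0,0],[0,0,0],[0,0,0]], "slide": [[25,30,10],[55,65,20],[85,100,30],[115,135,30],[145,165,30],[175,195,30],[205,225,30],[230,255,30],[250,280,30],[255,285,30]], "grip": [0.2,0.2,0.2,0.2,0.2,0.2,0.2,0.2,0.2,0.2]}}

```text
time: 0.93
tool_pos: [482.8, -184.7, 256.4]
tcp_rot: [-3.14, -0.001, 0.448]
contact_force: [-0.2, -0.2, -0.5]
grip_width: 55.0
```

Request:
{"method": "servo_tool", "body": {"angular": [[0,0,0],[0,0,0]], "slide": [[0,0,0],[0,0,0]], "grip": [0.2,0.2]}}

```text
time: 1.1
tool_pos: [480.3, -188.9, 256.3]
tcp_rot: [-3.141, 0.001, 0.446]
contact_force: [-0.4, 0.2, 0.1]
grip_width: 55.0
```

Run:
```python
from h import *
import pickle
c=cam("wrist");save(c,"w0",None,1.5);pickle.dump(c,open("w0.pkl","wb"));print(c["T_tool_cam"],c["fov_y"],c["dist"],bot.get_obs())
```

```text
[[ 1.31180666e-04 -9.67767618e-01 -2.51844834e-01  6.66995820e+01]
 [ 9.99998439e-01 -3.16744384e-04  1.73803612e-03  2.70942572e-01]
 [-1.76178551e-03 -2.51844669e-01  9.67766066e-01 -1.58129196e+02]
 [ 0.00000000e+00  0.00000000e+00  0.00000000e+00  1.00000000e+00]] 61.01226163039193 [-0.04940966  0.          0.          0.          0.        ] {'time': 1.15, 'joint_positions': array([-5.24541882e-01,  3.03829471e-01,  1.49589379e+00, -7.17723655e-04,
        1.34267085e+00,  6.02426675e-01]), 'dq': array([-0.02605859, -0.00699732,  0.00318226,  0.0021784 , -0.0002947 ,
        0.00256463]), 'tau': array([ 1.17814254e+00, -4.17091799e+01, -2.52762634e+01,  1.74711621e-01,
       -1.63424079e-02,  2.03049701e-02]), 'tool_pos': array([ 479.87087196, -189.64703119,  256.40366014]), 'tcp_rot': array([-3.14132832e+00,  1.03012227e-03,  4.43990501e-01]), 'contact_force': array([-0.34845241,  0.33378933,  0.56466732]), 'moment': array([-0.01330869,  0.00977412,  0.00030226]), 'grip_width': 55.00183768307771}
```

View pics/w0.png

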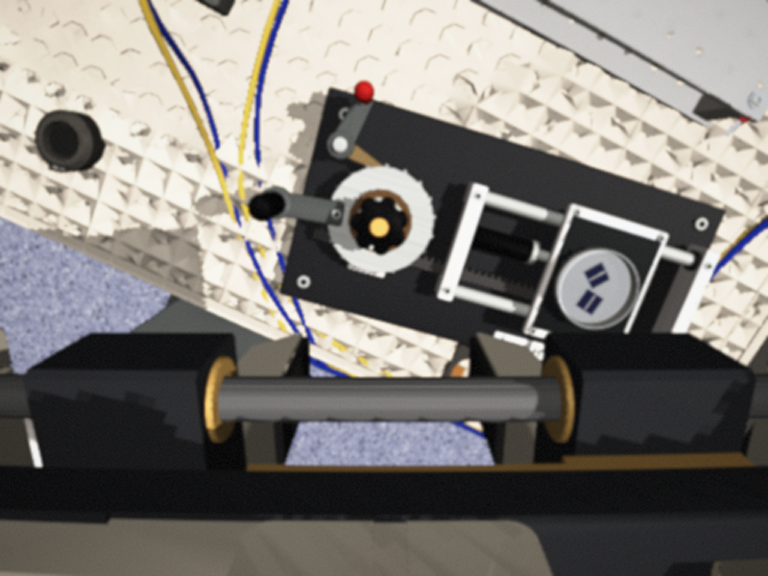

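Run:
```python
from h import *
import pickle
c=pickle.load(open("w0.pkl","rb"));save(c,"w0z",(150,45,300,200),5)
t=pickle.load(open("top0.pkl","rb"))
```

```text
(no output)
```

View pics/w0z.png

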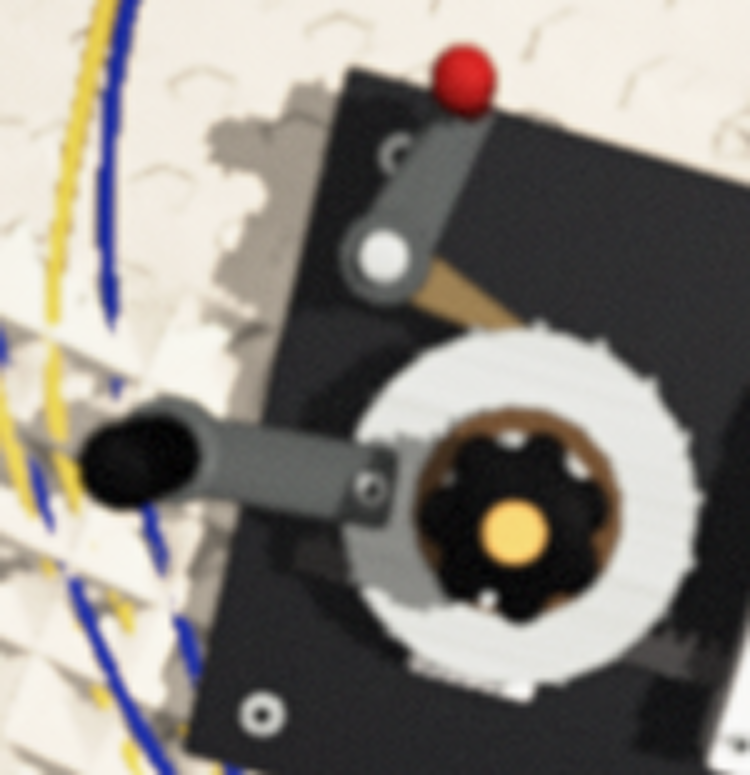

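Run:
```python
from h import *
import pickle
w=pickle.load(open("w0.pkl","rb"));t=pickle.load(open("top0.pkl","rb"))
W=lambda x,y,z: atz(w,150+(x+.5)/5-.5,45+(y+.5)/5-.5,z).round(1)[:2]
T=lambda x,y,z: atz(t,255+(x+.5)/4.2-.5,125+(y+.5)/4.2-.5,z).round(1)[:2]
print("knobcap W,T",W(515,531,81),T(219,291,81), dep(w,150+515/5,45+531/5)[2])
print("flange c W",W(522,508,46),"T",T(210,297,46))
print("pin top",W(464,72,80),T(125,150,80))
print("pivot",W(384,256,50),T(120,226,50), dep(w,150+384/5,45+256/5)[2])
print("crank top",W(113,470,100),W(105,472,100),T(72,331,100))
tc=np.array([T(68,172,22),T(657,68,22),T(717,362,22),T(120,467,22)]);print(tc,tc.mean(0))
for a in range(4): print(np.linalg.norm(tc[a]-tc[(a+1)%4]),np.degrees(np.arctan2(*(tc[a]-tc[(a+1)%4])[::-1])))
print("wrist corners",W(350,66,22),W(187,750,22))
print("dish",T(527,239,71),"puck etc")
```

```text
knobcap W,T [ 499.2 -173.1] [ 499.5 -173.3] 82.36074862306941
flange c W [ 500.2 -173.7] T [ 498.8 -172.3]
pin top [ 575.3 -126.3] [ 574.3 -125.4]
pivot [ 536.9 -123.5] [ 537.5 -123.8] 53.33922561829388
crank top [479.  -97.7] [478.  -96.4] [478.3 -96.3]
[[ 571.5  -96.3]
 [ 626.3 -424.3]
 [ 462.6 -450.7]
 [ 406.5 -123.6]] [ 516.725 -273.725]
332.54629752862985 99.48498219478687
165.81510787621247 9.161246621662206
331.8759105448903 -80.26804590647643
167.24320614004026 -170.60526346338526
wrist corners [571.3 -96.5] [ 407.1 -124.7]
dish [ 526.3 -335.6] puck etc
```

Request:
{"method": "servo_tool", "body": {"angular": [[0,0,5],[0,0,10],[0,0,15],[0,0,20],[0,0,20],[0,0,20],[0,0,20],[0,0,20],[0,0,20]], "slide": [[10,8,0],[19,16,-20],[19,16,-45],[19,16,-75],[19,16,-105],[19,16,-130],[19,16,-150],[19,16,-150],[19,16,-150]], "grip": [0.2,0.2,0.2,0.2,0.2,0.2,0.2,0.2,0.2]}}

```text
time: 1.9
tool_pos: [498.3, -174.4, 106.4]
tcp_rot: [-3.14, 0.001, 0.791]
contact_force: [0.3, -0.2, 1.1]
grip_width: 55.0
```

Run:
```python
from h import *
o=bot.get_obs();print(o["tool_pos"],o["tcp_rot"],o["contact_force"])
c=cam("wrist");save(c,"w1",None,1.5)
```

```text
[ 498.3244117  -174.35153692  106.41373359] [-3.13969892e+00  8.35283971e-04  7.90632681e-01] [ 0.30993804 -0.21029269  1.06222297]
```

View pics/w1.png

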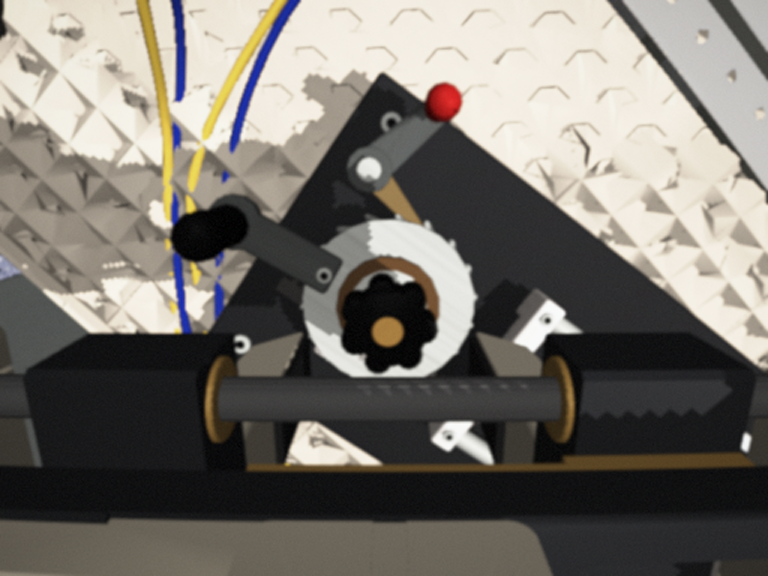

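Request:
{"method": "servo_tool", "body": {"angular": [[0,0,0],[0,0,0],[0,0,0],[0,0,0],[0,0,0],[0,0,0],[0,0,0],[0,0,0],[0,0,0]], "slide": [[1,1,-20],[1,1,-36],[1,1,-46],[1,1,-46],[1,1,-46],[1,1,-46],[1,1,-46],[1,1,-46],[1,1,-46]], "grip": [0.2,0.2,0.2,0.2,-0.3,-0.5,-0.5,-0.5,-0.5]}}

```text
time: 2.7
tool_pos: [499.9, -171.4, 61.9]
tcp_rot: [-3.14, -0.0, 0.793]
contact_force: [-3.8, 3.2, 5.8]
grip_width: 39.2
```

Request:
{"method": "servo_tool", "body": {"angular": [[0,0,-5],[0,0,-10],[0,0,-15],[0,0,-20],[0,0,-25],[0,0,-30],[0,0,-30]], "slide": [[0,0.5,0.5],[0,0.5,0.8],[0,0.5,1],[0,0.5,1],[0,0.5,1.3],[0,0.5,1.5],[0,0.5,1.5]], "grip": [-0.5,-0.5,-0.5,-0.5,-0.5,-0.5,-0.5]}}

```text
time: 3.28
tool_pos: [500.1, -171.6, 63.1]
tcp_rot: [3.142, 0.0, 0.266]
contact_force: [-2.9, 1.1, 3.8]
grip_width: 39.1
```

Run:
```python
from h import *
o=bot.get_obs();print(o["tool_pos"],o["tcp_rot"],o["contact_force"],o["moment"])
c=cam("wrist");save(c,"w2",None,1.5)
```

```text
[ 500.0993119  -171.59834556   63.09393025] [3.14156669e+00 4.22925250e-04 2.66330021e-01] [-2.86967669  1.0730808   3.81180303] [ 0.27293977  0.72084582 -0.17212566]
```

View pics/w2.png

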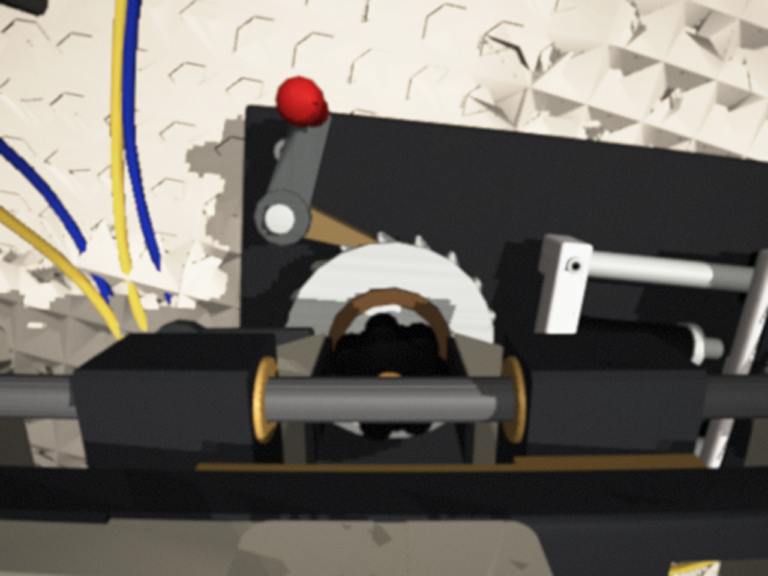

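Request:
{"method": "servo_tool", "body": {"angular": [[0,0,-6],[0,0,-12],[0,0,-18],[0,0,-24],[0,0,-30],[0,0,-36],[0,0,-42],[0,0,-48],[0,0,-54],[0,0,-58]], "slide": [[0,0,0.2],[0,0,0.5],[0,0,0.8],[0,0,1],[0,0,1.3],[0,0,1.6],[0,0,1.9],[0,0,2.2],[0,0,2.4],[0,0,2.5]], "grip": [-0.5,-0.5,-0.5,-0.5,-0.5,-0.5,-0.5,-0.5,-0.5,-0.5]}}

```text
time: 4.17
tool_pos: [500.0, -172.1, 65.5]
tcp_rot: [3.141, -0.0, -0.744]
contact_force: [-5.7, -1.3, 6.3]
grip_width: 39.3
```

Request:
{"method": "servo_tool", "body": {"angular": [[0,0,0],[0,0,0],[0,0,0],[0,0,0],[0,0,0],[0,0,0]], "slide": [[0,0,0],[0,0,0],[0,0,0],[0,0,20],[0,0,45],[0,0,75]], "grip": [-0.4,0.2,0.2,0.2,0.2,0.2]}}

```text
time: 4.67
tool_pos: [500.0, -171.3, 139.6]
tcp_rot: [3.141, 0.002, -0.741]
contact_force: [0.6, -0.2, -1.1]
grip_width: 54.9
```

Run:
```python
from h import *
o=bot.get_obs();print(o["tool_pos"],o["tcp_rot"],o["contact_force"],o["moment"])
c=cam("wrist");save(c,"w3",None,1.5)
c=cam("top");save(c,"t3",(255,125,445,265),4.2)
```

```text
[ 500.04390785 -171.2653333   139.61071928] [ 3.14118061e+00  2.17929446e-03 -7.41144153e-01] [ 0.56789165 -0.24519196 -1.10423305] [ 0.13032141 -0.00481339  0.06718158]
```

View pics/w3.png

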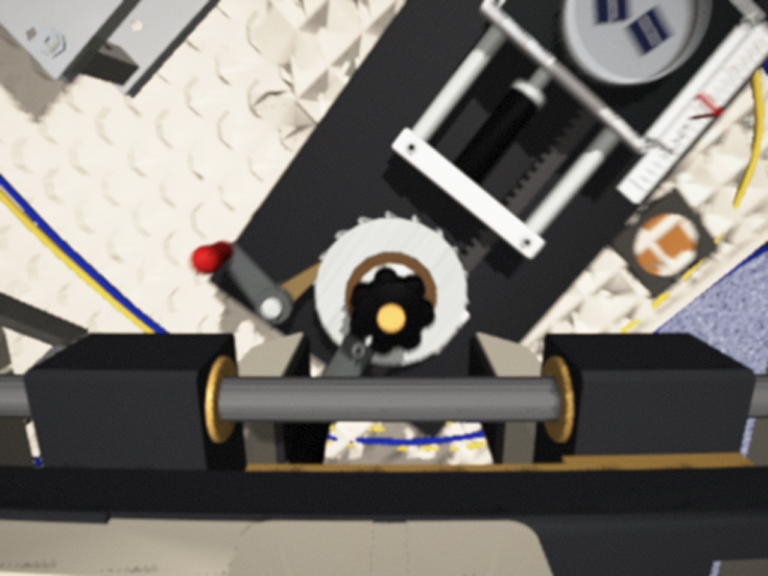

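View pics/t3.png

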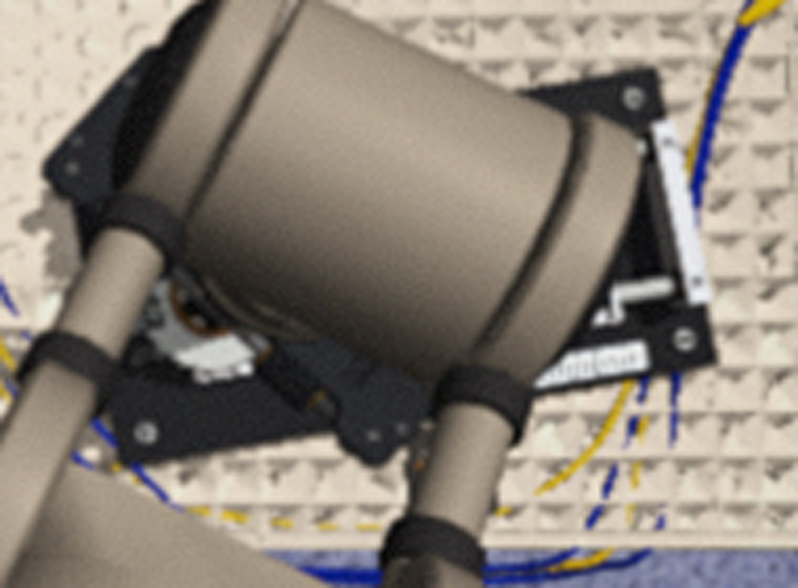

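Run:
```python
from h import *
c=cam("wrist")
for d in[(0,0),(-4,0),(4,0),(0,3)]: print(dep(c,391/1.5+d[0],318/1.5+d[1]))
print(dep(c,370/1.5,238/1.5),dep(c,272/1.5,308/1.5), "(flange 46)")
w=__import__("pickle").load(open("w0.pkl","rb"))
print(dep(w,253,151),dep(w,260,117))
print(atz(c,205/1.5,258/1.5,80))
save(c,"w3z",(200,140,320,260),6)
```

```text
[ 500.77971667 -172.84006444   85.69525553]
[ 502.76364526 -170.87519328   86.14175763]
[ 498.92316578 -174.92545353   85.8103465 ]
[ 499.22119034 -171.41659936   85.96352287]
[ 531.67251737 -186.04674199   45.06825715] [ 540.24308691 -123.1813433    54.09094676] (flange 46)
[ 499.36552056 -173.52307276   82.30906478] [ 532.18610498 -165.87189534   45.28081131]
[ 579.63002048 -127.19748523   80.        ]
```

View pics/w3z.png

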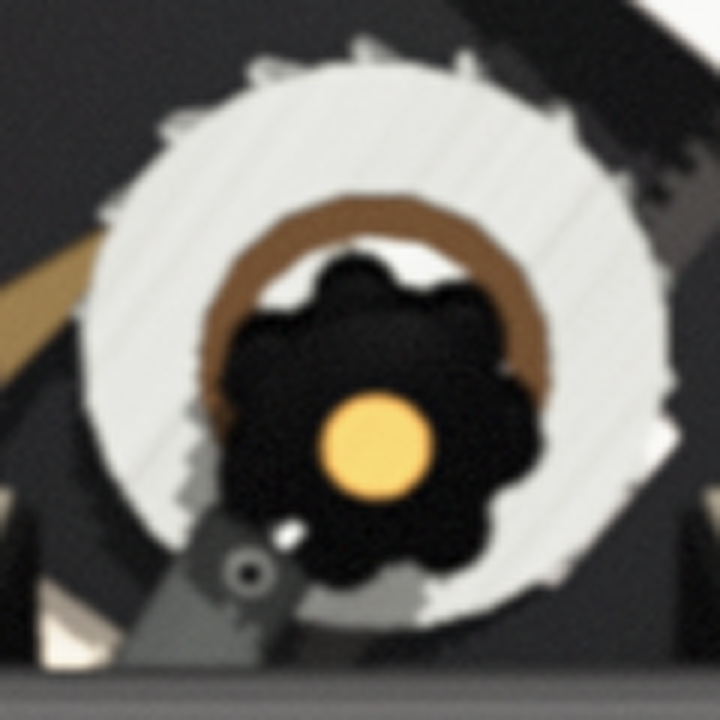

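Run:
```python
from h import *
import pickle
t=pickle.load(open("top0.pkl","rb"))
for u,v in[(290,118),(290,100),(340,118),(398,112),(270,90),(235,140),(258,95)]: print(u,v,dep(t,u,v).round())
```

```text
290 118 [ 682. -142.   34.]
290 100 [ 713. -140.   70.]
340 118 [ 687. -264.    9.]
398 112 [ 699. -401.    8.]
270 90 [758. -96.  10.]
235 140 [638. -10.   0.]
258 95 [746. -67.   9.]
```

Request:
{"method": "servo_tool", "body": {"angular": [[0,0,5],[0,0,12],[0,0,19],[0,0,26],[0,0,33],[0,0,39],[0,0,39],[0,0,39]], "slide": [[15,10,0],[32,20,0],[50,30,0],[65,40,-10],[74.5,45.5,-25],[74.5,45.5,-36],[74.5,45.5,-36],[74.5,45.5,-36]], "grip": [0,0,0,0,0,0,0,0]}}

```text
time: 5.48
tool_pos: [574.2, -125.8, 102.4]
tcp_rot: [-3.141, 0.003, -0.065]
contact_force: [-0.1, -0.1, 1.0]
grip_width: 45.8
```

Run:
```python
from h import *
o=bot.get_obs();print(o["tool_pos"],o["tcp_rot"],o["contact_force"])
c=cam("wrist");save(c,"w4",None,1.5)
c=cam("scene");save(c,"s4",(220,110,380,240),5)
```

```text
[ 574.2244211  -125.76081478  102.35757188] [-3.14086811e+00  2.73641895e-03 -6.45424379e-02] [-0.07925601 -0.07169844  0.96674532]
```

View pics/w4.png

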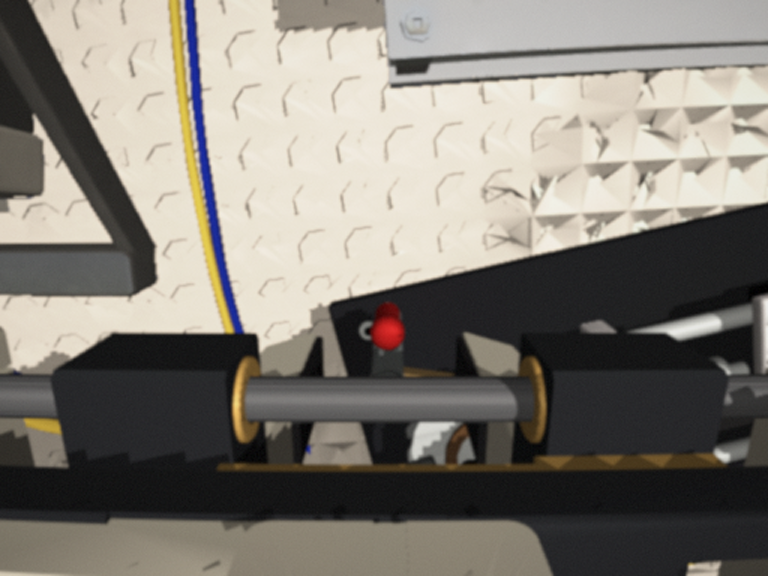

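View pics/s4.png

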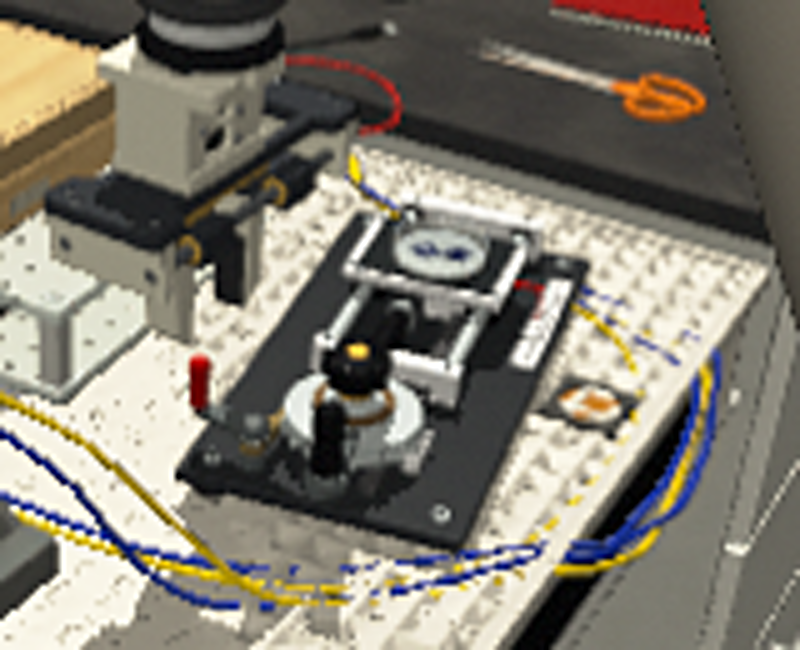

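Request:
{"method": "servo_tool", "body": {"angular": [[0,0,0],[0,0,0],[0,0,0],[0,0,0],[0,0,0],[0,0,0],[0,0,0],[0,0,0]], "slide": [[0,0,-20],[0,0,-36],[0,0,-45],[0,0,-45],[0,0,-45],[0,0,-45],[0,0,-45],[0,0,-45]], "grip": [0,0,0,-0.4,-0.8,-0.8,-0.8,-0.8]}}

```text
time: 6.25
tool_pos: [575.5, -126.4, 59.7]
tcp_rot: [3.141, -0.002, -0.063]
contact_force: [0.1, 0.5, -0.6]
grip_width: 16.9
```

Run:
```python
import numpy as np
p=np.array([537.1,-123.7]);q=np.array([575,-126.]);d=q-p
for a in np.linspace(0,54,10)[1:]:
    r=np.radians(a);R=np.array([[np.cos(r),-np.sin(r)],[np.sin(r),np.cos(r)]]);print(a,(p+R@d-q).round(1))
```

```text
6.0 [0. 4.]
12.0 [-0.4  7.9]
18.0 [-1.1 11.8]
24.0 [-2.3 15.6]
30.0 [-3.9 19.3]
36.0 [-5.9 22.7]
42.0 [-8.2 26. ]
48.0 [-10.8  28.9]
54.0 [-13.8  31.6]
```

Request:
{"method": "servo_tool", "body": {"angular": [[0,0,0],[0,0,6],[0,0,12],[0,0,18],[0,0,24],[0,0,30],[0,0,36],[0,0,42],[0,0,48],[0,0,54]], "slide": [[0,0,0],[0,4,0],[-0.4,7.9,0],[-1.1,11.8,0],[-2.3,15.6,0],[-3.9,19.3,0],[-5.9,22.7,0],[-8.2,26,0],[-10.8,28.9,0],[-13.8,31.6,0]], "grip": [-0.8,-0.8,-0.8,-0.8,-0.8,-0.8,-0.8,-0.8,-0.8,-0.8]}}

```text
time: 7.08
tool_pos: [563.1, -93.7, 59.7]
tcp_rot: [3.138, -0.003, 0.885]
contact_force: [5.5, 4.1, 0.0]
grip_width: 11.8
```

Request:
{"method": "servo_tool", "body": {"angular": [[0,0,0],[0,0,0],[0,0,0]], "slide": [[-0.5,0.5,0],[-0.5,0.5,0],[-0.5,0.5,0]], "grip": [-0.8,-0.8,-0.8]}}

```text
time: 7.33
tool_pos: [562.7, -93.4, 59.7]
tcp_rot: [3.138, -0.003, 0.88]
contact_force: [5.3, 4.4, -1.1]
grip_width: 11.7
```

Request:
{"method": "servo_tool", "body": {"angular": [[0,0,0],[0,0,0],[0,0,0],[0,0,0],[0,0,0],[0,0,0]], "slide": [[0,0,0],[0,0,0],[0,0,0],[0,0,25],[-20,0,60],[-40,0,90]], "grip": [-0.5,-0.1,-0.1,-0.1,-0.1,-0.1]}}

```text
time: 7.83
tool_pos: [520.1, -94.2, 149.4]
tcp_rot: [-3.141, 0.001, 0.88]
contact_force: [0.4, -1.1, 1.5]
grip_width: 40.8
```

Request:
{"method": "servo_tool", "body": {"angular": [[0,0,0],[0,0,-5],[0,0,-12],[0,0,-18],[0,0,-25],[0,0,-25],[0,0,-25]], "slide": [[-10,0,20],[-20,0,40],[-35,-5,60],[-45,-20,70],[-50,-25,70],[-50,-30,70],[-50,-30,70]], "grip": [-0.1,-0.1,-0.1,-0.1,-0.1,-0.1,-0.1]}}

```text
time: 8.42
tool_pos: [470.4, -124.9, 218.8]
tcp_rot: [3.141, 0.0, 0.446]
contact_force: [0.1, 0.8, 0.0]
grip_width: 41.6
```

Run:
```python
from h import *
import pickle
o=bot.get_obs();print(o["tool_pos"],o["tcp_rot"],o["contact_force"],o["joint_positions"])
c=cam("wrist");save(c,"w5",None,1.5);pickle.dump(c,open("w5.pkl","wb"))
```

```text
[ 470.40363659 -124.8602854   218.76716689] [3.14123828e+00 1.47490307e-04 4.46071558e-01] [0.11143312 0.84601073 0.02288431] [-4.16852830e-01  2.78967498e-01  1.63841899e+00 -3.64148195e-04
  1.22403286e+00  7.07995640e-01]
```

View pics/w5.png

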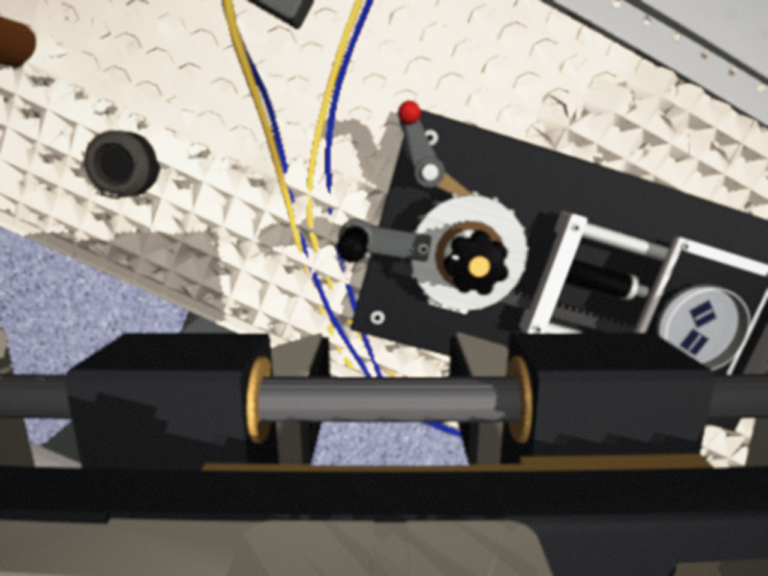

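Run:
```python
from h import *
import pickle
c=pickle.load(open("w5.pkl","rb"));save(c,"w5z",(210,60,360,215),5)
p=atz(c,410/1.5,112/1.5,80);v=atz(c,430/1.5,172/1.5,50);print(p,v,np.degrees(np.arctan2(*(p-v)[1::-1])))
```

```text
[561.58392389 -95.67180145  80.        ] [ 536.81414799 -123.82501403   50.        ] 48.65801672451342
```

View pics/w5z.png

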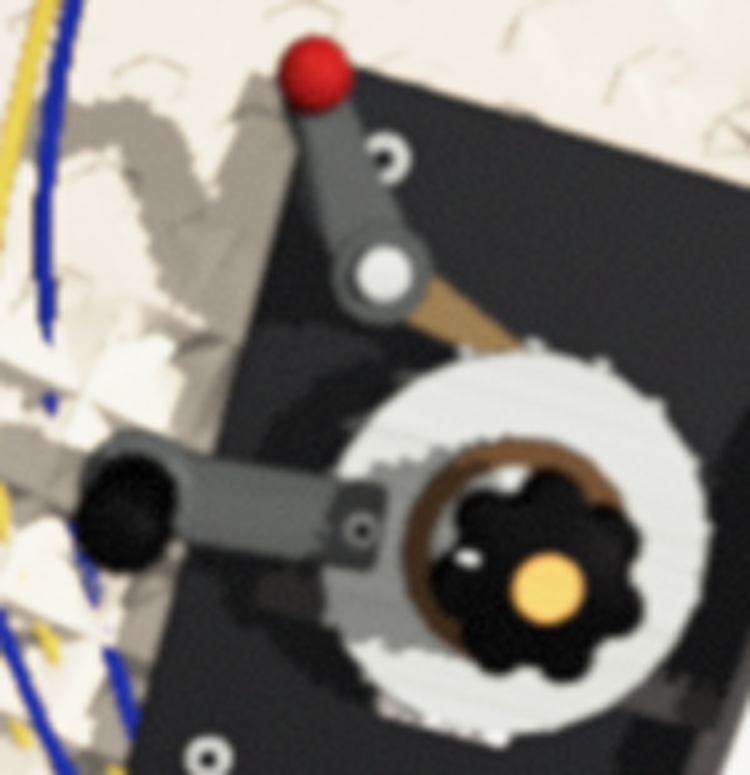

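```bash
cat > arc.py <<'E'
import numpy as np
ax=np.array([499.7,-173.2])
def pos(deg,r=78,th0=105.6):
    t=np.radians(th0+deg); return ax+r*np.array([np.cos(t),np.sin(t)])
E
python3 - <<'E'
from h import *
from arc import *
import pickle
c=pickle.load(open("w5.pkl","rb"))
for x,y in[(122,522),(124,530)]:
    p=atz(c,210+(x+.5)/5-.5,60+(y+.5)/5-.5,100)[:2];d=p-ax;print(p,np.hypot(*d),np.degrees(np.arctan2(d[1],d[0])))
print(pos(0))
E
```

```text
[479.38425998 -97.39184294] 78.48315723155699 105.00211940574445
[478.26623709 -98.27897709] 77.92666980104296 105.96501862333389
[478.72425399 -98.07331979]
```

Request:
{"method": "servo_tool", "body": {"angular": [[0,0,-7],[0,0,-14],[0,0,-21],[0,0,-28],[0,0,-35],[0,0,-42],[0,0,-49],[0,0,-56],[0,0,-63],[0,0,-70]], "slide": [[2,5,0],[4,10,0],[6,15,0],[8,20,0],[8,26,0],[8,26,0],[8,26,-10],[8,26,-25],[8,26,-40],[8,26,-60]], "grip": [-0.1,-0.1,-0.1,-0.1,-0.1,-0.1,-0.1,-0.1,-0.1,-0.1]}}

```text
time: 9.3
tool_pos: [479.3, -97.6, 158.2]
tcp_rot: [-3.141, -0.001, -0.78]
contact_force: [0.4, 0.4, -0.1]
grip_width: 41.4
```

Request:
{"method": "servo_tool", "body": {"angular": [[0,0,-7],[0,0,-14],[0,0,-21],[0,0,-28],[0,0,-30],[0,0,-30],[0,0,-30]], "slide": [[0,0,-10],[0,0,-20],[0,0,-25],[0,0,-30],[0,0,-40],[0,0,-40],[0,0,-40]], "grip": [-0.1,-0.1,-0.1,-0.1,-0.1,-0.1,-0.1]}}

```text
time: 9.88
tool_pos: [478.4, -97.5, 118.0]
tcp_rot: [3.14, 0.001, -1.298]
contact_force: [0.4, -0.5, -0.5]
grip_width: 41.2
```

Run:
```python
from h import *
import pickle
o=bot.get_obs();print(o["tool_pos"],np.degrees(o["tcp_rot"]),o["contact_force"],o["joint_positions"])
c=cam("wrist");save(c,"w6",None,1.5);pickle.dump(c,open("w6.pkl","wb"))
```

```text
[478.35729759 -97.50969025 117.96729221] [ 1.79892985e+02  8.11700671e-02 -7.43457684e+01] [ 0.35950662 -0.53763789 -0.46538293] [-3.58255713e-01  3.98579199e-01  1.77450786e+00  4.95258950e-05
  9.70849504e-01  2.51008972e+00]
```

View pics/w6.png

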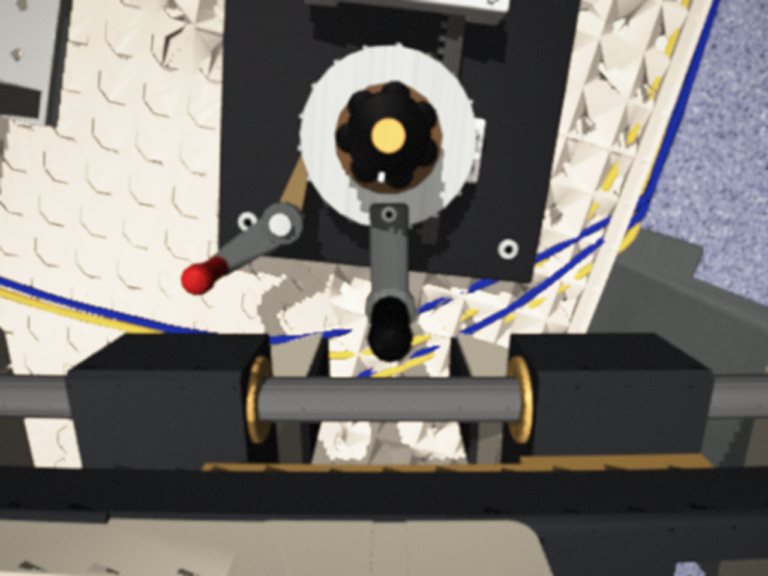

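Request:
{"method": "servo_tool", "body": {"angular": [[0,0,0],[0,0,0],[0,0,0],[0,0,0],[0,0,0],[0,0,0],[0,0,0],[0,0,0],[0,0,0]], "slide": [[0,0,-20],[0,-0.5,-40],[0,-0.5,-53],[0,-0.5,-57],[0,-0.5,-57],[0,-0.5,-57],[0,-0.5,-57],[0,-0.5,-57],[0,-0.5,-57]], "grip": [-0.1,-0.1,-0.1,-0.1,-0.4,-0.8,-0.8,-0.8,-0.8]}}

```text
time: 10.68
tool_pos: [479.0, -98.8, 62.7]
tcp_rot: [-3.141, -0.001, -1.301]
contact_force: [-1.7, -0.1, 4.5]
grip_width: 17.6
```

Run:
```python
from arc import *
p0=pos(0)
for a in[-2,-4,-6,-8,-10]: print(a,(pos(a)-p0).round(1))
```

```text
-2 [2.6 0.7]
-4 [5.3 1.3]
-6 [8.  1.8]
-8 [10.7  2.2]
-10 [13.4  2.5]
```

Request:
{"method": "servo_tool", "body": {"angular": [[0,0,-1],[0,0,-2],[0,0,-3],[0,0,-4],[0,0,-5],[0,0,-6],[0,0,-6],[0,0,-6]], "slide": [[1.3,0.4,0],[2.6,0.7,0],[4,1,0],[5.3,1.3,0],[6.7,1.6,0],[8,1.8,0],[8,1.8,0],[8,1.8,0]], "grip": [-0.8,-0.8,-0.8,-0.8,-0.8,-0.8,-0.8,-0.8]}}

```text
time: 11.35
tool_pos: [486.7, -97.0, 62.6]
tcp_rot: [-3.141, -0.001, -1.406]
contact_force: [-3.3, -1.4, 6.5]
grip_width: 17.2
```

Run:
```python
from h import *
import pickle
o=bot.get_obs();print(o["tool_pos"],np.degrees(o["tcp_rot"]),o["contact_force"],o["moment"])
c=cam("wrist");save(c,"w7",None,1.5);pickle.dump(c,open("w7.pkl","wb"))
```

```text
[486.7469071  -96.99986691  62.6326156 ] [-1.79980907e+02 -4.21299116e-02 -8.05825865e+01] [-3.25052928 -1.39615254  6.45629001] [0.01201563 0.50426015 0.02275622]
```

View pics/w7.png

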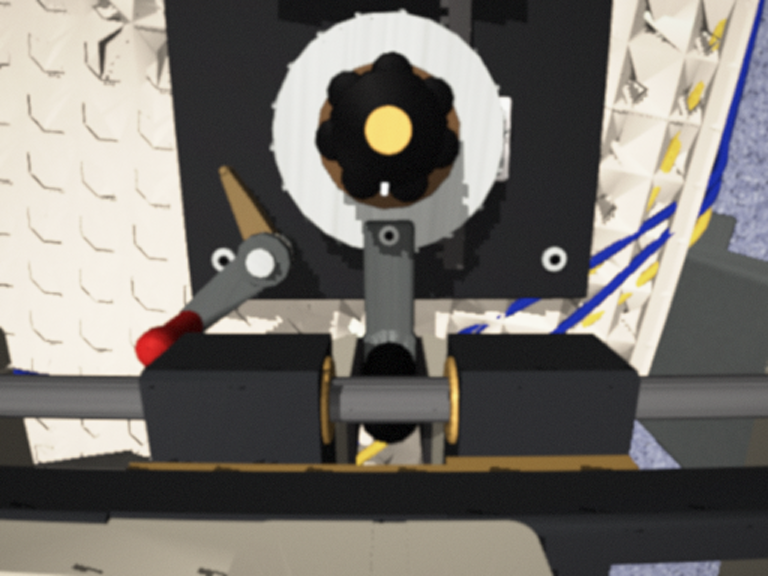

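Run:
```python
from arc import *
for s in(-6,19,44,69,94):
    print(s,[[float(v) for v in (pos(s+2.5*k)-pos(s)).round(1)]+[0] for k in range(1,11)])
```

```text
-6 [[-3.3, -0.6, 0], [-6.7, -1.4, 0], [-9.9, -2.4, 0], [-13.2, -3.4, 0], [-16.3, -4.6, 0], [-19.5, -6.0, 0], [-22.5, -7.5, 0], [-25.5, -9.1, 0], [-28.4, -10.8, 0], [-31.3, -12.7, 0]]
19 [[-2.8, -2.0, 0], [-5.4, -4.1, 0], [-8.0, -6.3, 0], [-10.5, -8.7, 0], [-12.8, -11.1, 0], [-15.1, -13.7, 0], [-17.3, -16.3, 0], [-19.3, -19.0, 0], [-21.2, -21.8, 0], [-23.0, -24.7, 0]]
44 [[-1.7, -3.0, 0], [-3.2, -6.0, 0], [-4.6, -9.1, 0], [-5.8, -12.3, 0], [-6.9, -15.5, 0], [-7.9, -18.8, 0], [-8.8, -22.1, 0], [-9.4, -25.4, 0], [-10.0, -28.7, 0], [-10.4, -32.1, 0]]
69 [[-0.2, -3.4, 0], [-0.3, -6.8, 0], [-0.3, -10.2, 0], [-0.1, -13.6, 0], [0.3, -17.0, 0], [0.7, -20.3, 0], [1.4, -23.7, 0], [2.2, -27.0, 0], [3.1, -30.3, 0], [4.2, -33.5, 0]]
94 [[1.2, -3.2, 0], [2.6, -6.3, 0], [4.0, -9.4, 0], [5.7, -12.4, 0], [7.4, -15.3, 0], [9.3, -18.1, 0], [11.3, -20.9, 0], [13.4, -23.6, 0], [15.6, -26.1, 0], [17.9, -28.6, 0]]
```

Request:
{"method": "servo_tool", "body": {"angular": [[0,0,2.5],[0,0,5],[0,0,7.5],[0,0,10],[0,0,12.5],[0,0,15],[0,0,17.5],[0,0,20],[0,0,22.5],[0,0,25]], "slide": [[-3.3,-0.6,0],[-6.7,-1.4,0],[-9.9,-2.4,0],[-13.2,-3.4,0],[-16.3,-4.6,0],[-19.5,-6.0,0],[-22.5,-7.5,0],[-25.5,-9.1,0],[-28.4,-10.8,0],[-31.3,-12.7,0]], "grip": [-0.8,-0.8,-0.8,-0.8,-0.8,-0.8,-0.8,-0.8,-0.8,-0.8]}}

```text
time: 12.23
tool_pos: [455.7, -109.9, 62.6]
tcp_rot: [-3.141, -0.002, -0.968]
contact_force: [-0.8, -1.3, 5.4]
grip_width: 17.2
```

Run:
```python
from h import *
o=bot.get_obs();print(o["tool_pos"],np.degrees(o["tcp_rot"]),o["contact_force"],o["moment"],o["joint_positions"])
c=cam("wrist");save(c,"w8",None,1.5)
```

```text
[ 455.70545311 -109.87901956   62.64156332] [-1.79967865e+02 -9.48069764e-02 -5.54444174e+01] [-0.78010106 -1.30262795  5.38199795] [-0.04131167  0.2612082   0.14481834] [-4.00027353e-01  4.52857693e-01  1.88676271e+00 -5.80820564e-04
  8.00275612e-01  2.13886034e+00]
```

View pics/w8.png

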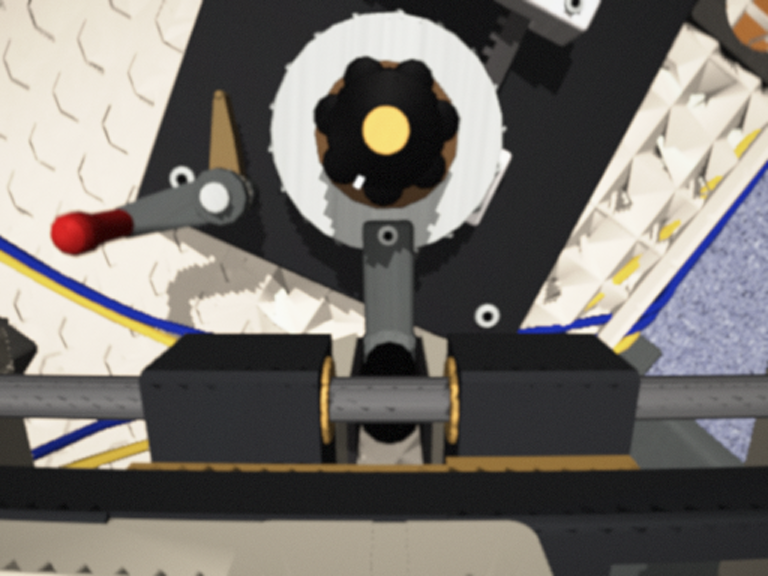

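Request:
{"method": "servo_tool", "body": {"angular": [[0,0,2.5],[0,0,5],[0,0,7.5],[0,0,10],[0,0,12.5],[0,0,15],[0,0,17.5],[0,0,20],[0,0,22.5],[0,0,25]], "slide": [[-2.8,-2.0,0],[-5.4,-4.1,0],[-8.0,-6.3,0],[-10.5,-8.7,0],[-12.8,-11.1,0],[-15.1,-13.7,0],[-17.3,-16.3,0],[-19.3,-19.0,0],[-21.2,-21.8,0],[-23.0,-24.7,0]], "grip": [-0.8,-0.8,-0.8,-0.8,-0.8,-0.8,-0.8,-0.8,-0.8,-0.8]}}

```text
time: 13.12
tool_pos: [433.3, -134.8, 62.6]
tcp_rot: [3.142, -0.003, -0.531]
contact_force: [0.5, 0.3, 3.2]
grip_width: 17.4
```

Request:
{"method": "servo_tool", "body": {"angular": [[0,0,2.5],[0,0,5],[0,0,7.5],[0,0,10],[0,0,12.5],[0,0,15],[0,0,17.5],[0,0,20],[0,0,22.5],[0,0,25]], "slide": [[-1.7,-3.0,0],[-3.2,-6.0,0],[-4.6,-9.1,0],[-5.8,-12.3,0],[-6.9,-15.5,0],[-7.9,-18.8,0],[-8.8,-22.1,0],[-9.4,-25.4,0],[-10.0,-28.7,0],[-10.4,-32.1,0]], "grip": [-0.8,-0.8,-0.8,-0.8,-0.8,-0.8,-0.8,-0.8,-0.8,-0.8]}}

```text
time: 13.95
tool_pos: [423.8, -167.0, 62.7]
tcp_rot: [3.14, -0.004, -0.095]
contact_force: [5.2, 1.3, 0.3]
grip_width: 17.3
```

Run:
```python
from h import *
from arc import *
o=bot.get_obs();print(o["tool_pos"],pos(69),np.degrees(o["tcp_rot"]),o["contact_force"],o["moment"],o["joint_positions"])
c=cam("wrist");save(c,"w9",None,1.5)
```

```text
[ 423.81121523 -166.96953287   62.65561461] [ 422.04616676 -165.85955156] [179.91514363  -0.25169572  -5.44027245] [5.21511316 1.28700628 0.27563893] [ 0.33667322 -0.73635372  0.47647961] [-5.44223453e-01  4.33113596e-01  1.92447387e+00  8.16429279e-04
  7.79405147e-01  1.12094736e+00]
```

View pics/w9.png

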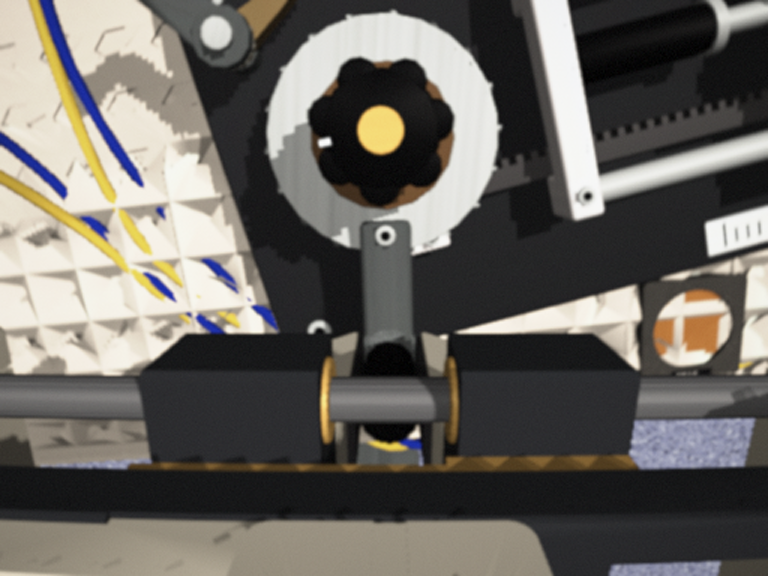

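Request:
{"method": "servo_tool", "body": {"angular": [[0,0,2.5],[0,0,5],[0,0,7.5],[0,0,10],[0,0,12.5],[0,0,15],[0,0,17.5],[0,0,20],[0,0,22.5],[0,0,25]], "slide": [[0.2,-3.4,0],[0.5,-6.8,0],[0.7,-10.2,0],[0.9,-13.6,0],[1.5,-17.0,0],[2,-20.3,0],[2.8,-23.7,0],[3.7,-27.0,0],[4.6,-30.3,0],[5.7,-33.5,0]], "grip": [-0.8,-0.8,-0.8,-0.8,-0.8,-0.8,-0.8,-0.8,-0.8,-0.8]}}

```text
time: 14.83
tool_pos: [429.0, -199.9, 62.6]
tcp_rot: [3.14, -0.002, 0.34]
contact_force: [3.8, 3.3, 3.9]
grip_width: 17.3
```

Run:
```python
from h import *
from arc import *
o=bot.get_obs();p=o["tool_pos"][:2]-ax;print(o["tool_pos"],np.degrees(np.arctan2(p[1],p[0]))%360-105.6,np.hypot(*p),np.degrees(o["tcp_rot"]),o["contact_force"],o["moment"])
c=cam("wrist");save(c,"w10",None,1.5)
```

```text
[ 428.97914882 -199.94005349   62.63629229] 95.11195940731861 75.60733597074238 [ 1.79888767e+02 -1.37878132e-01  1.95073281e+01] [3.83599066 3.29039522 3.91114006] [ 0.58958361 -0.57519949  0.33713159]
```

View pics/w10.png

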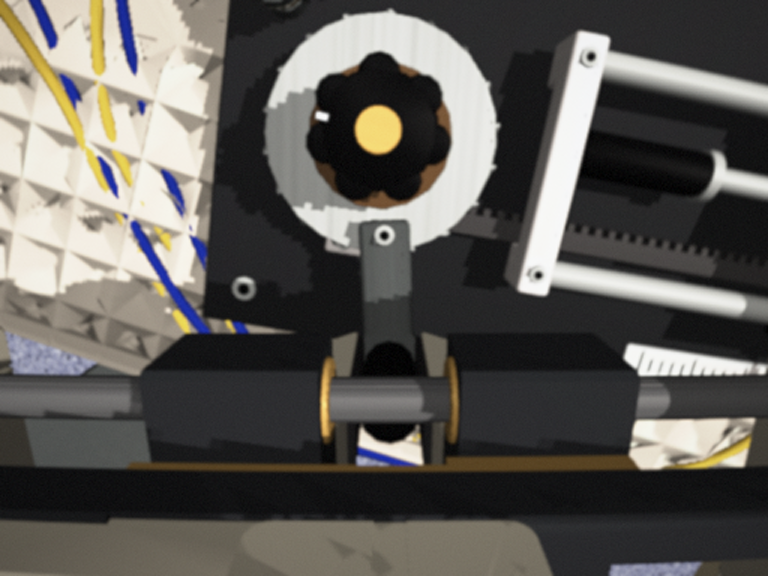

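Request:
{"method": "servo_tool", "body": {"angular": [[0,0,2],[0,0,4],[0,0,6],[0,0,8],[0,0,10],[0,0,12],[0,0,14],[0,0,15],[0,0,15]], "slide": [[1.2,-2.5,0],[2.3,-4.9,0],[3.5,-7.4,0],[4.9,-9.7,0],[6.2,-12,0],[7.7,-14.3,0],[9.2,-16.6,0],[10,-17.6,0],[10,-17.6,0]], "grip": [-0.8,-0.8,-0.8,-0.8,-0.8,-0.8,-0.8,-0.8,-0.8]}}

```text
time: 15.63
tool_pos: [438.7, -217.3, 62.6]
tcp_rot: [3.14, -0.001, 0.6]
contact_force: [2.1, 3.8, 7.1]
grip_width: 17.3
```

Request:
{"method": "servo_tool", "body": {"angular": [[0,0,1],[0,0,2],[0,0,3],[0,0,4],[0,0,4],[0,0,4]], "slide": [[0.8,-1.1,0],[1.6,-2.2,0],[2.5,-3.3,0],[3.3,-4.3,0],[3.3,-4.3,0],[3.3,-4.3,0]], "grip": [-0.8,-0.8,-0.8,-0.8,-0.8,-0.8]}}

```text
time: 16.13
tool_pos: [440.7, -219.9, 62.6]
tcp_rot: [-3.14, -0.001, 0.668]
contact_force: [-0.7, 9.3, 11.7]
grip_width: 17.8
```

Run:
```python
from h import *
from arc import *
o=bot.get_obs();p=o["tool_pos"][:2]-ax;print(o["tool_pos"],np.degrees(np.arctan2(p[1],p[0]))%360-105.6,np.hypot(*p),np.degrees(o["tcp_rot"]),o["contact_force"],o["moment"])
c=cam("scene");save(c,"s11",(220,110,380,240),5)
c=cam("top");save(c,"t11",(255,125,445,265),4.2)
```

```text
[ 440.67495883 -219.86919422   62.57343024] 112.73228376239808 75.24605753876114 [-1.79880489e+02 -6.11597274e-02  3.82970215e+01] [-0.66441371  9.27565218 11.72856379] [ 1.28348744  0.06490458 -0.03335918]
```

View pics/s11.png

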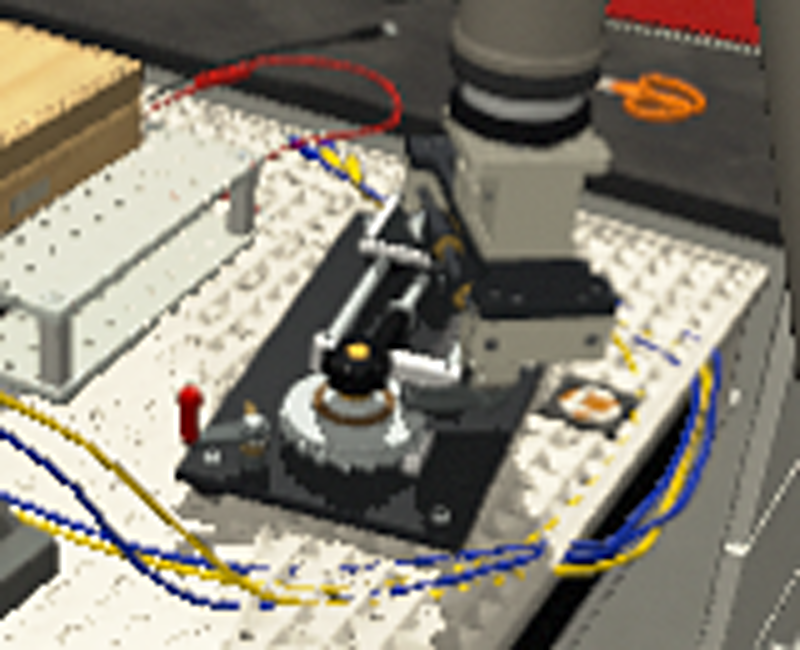

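View pics/t11.png

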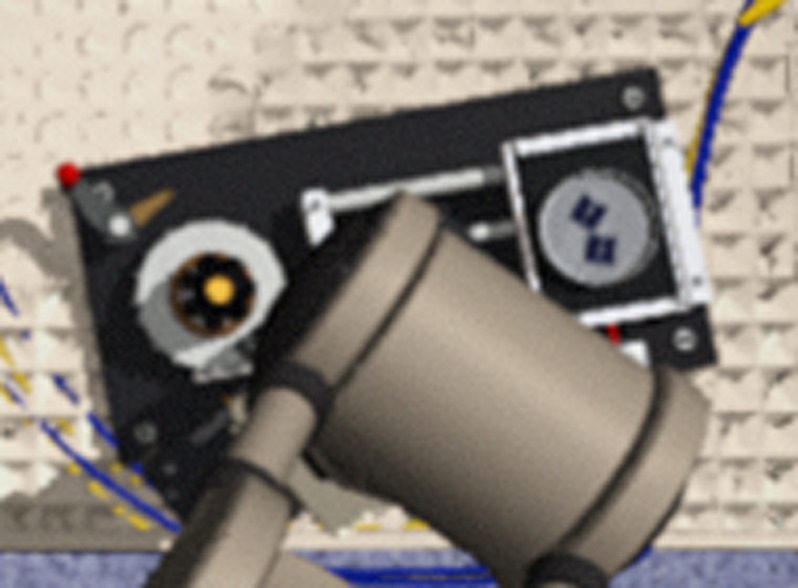

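Request:
{"method": "servo_tool", "body": {"angular": [[0,0,0],[0,0,0],[0,0,0],[0,0,0],[0,0,0],[0,0,0],[0,0,0],[0,0,0]], "slide": [[0,0,0],[0,0,0],[0,0,0],[0,0,0],[0,0,15],[0,0,35],[0,0,65],[0,0,100]], "grip": [-0.5,-0.3,-0.1,-0.1,-0.1,-0.1,-0.1,-0.1]}}

```text
time: 16.9
tool_pos: [439.9, -221.2, 161.4]
tcp_rot: [-3.138, 0.001, 0.67]
contact_force: [0.4, -0.6, -0.0]
grip_width: 41.4
```

Request:
{"method": "servo_tool", "body": {"angular": [[0,0,0],[0,0,0],[0,0,0],[0,0,0],[0,0,0],[0,0,0],[0,0,0],[0,0,0]], "slide": [[-10,-20,30],[-25,-50,60],[-50,-80,80],[-75,-110,80],[-95,-140,80],[-115,-165,80],[-120,-170,80],[-120,-170,80]], "grip": [-0.1,-0.1,-0.1,-0.1,-0.1,-0.1,-0.1,-0.1]}}

```text
time: 17.57
tool_pos: [319.4, -393.1, 241.3]
tcp_rot: [-3.141, 0.0, 0.666]
contact_force: [0.9, 0.4, -0.1]
grip_width: 41.5
```

Run:
```python
from h import *
import pickle
o=bot.get_obs();print(o["tool_pos"],o["contact_force"])
c=cam("scene");save(c,"s12",(180,110,380,270),4)
c=cam("top");save(c,"t12",(255,125,445,265),4.2);save(c,"t12f");pickle.dump(c,open("t12.pkl","wb"))
```

```text
[ 319.36579398 -393.08055374  241.31309552] [ 0.87245466  0.40554629 -0.11684595]
```

View pics/s12.png

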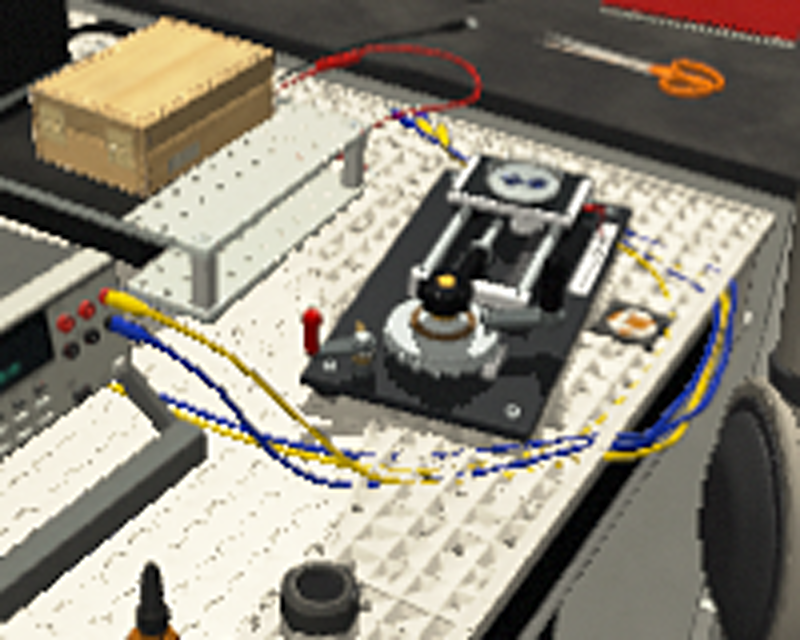

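View pics/t12.png

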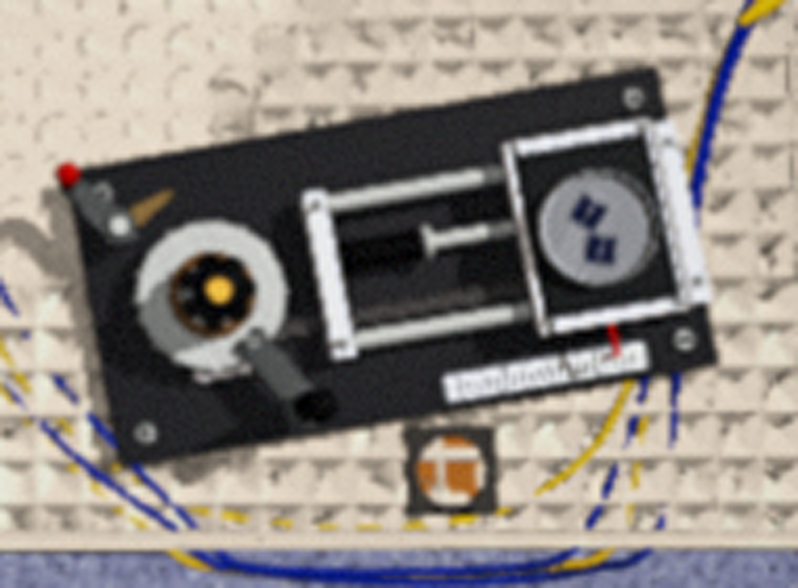

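View pics/t12f.png

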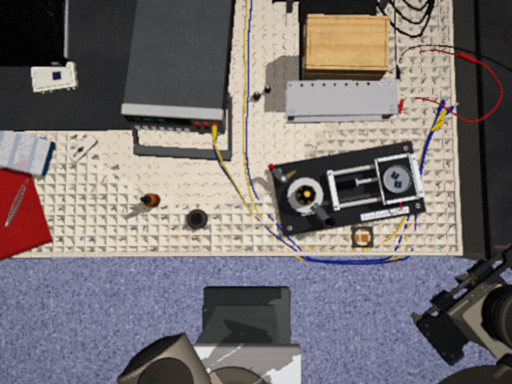

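Run:
```python
from h import *
from arc import *
import pickle
a=pickle.load(open("top0.pkl","rb"));b=pickle.load(open("t12.pkl","rb"))
T=lambda c,x,y,z: atz(c,255+(x+.5)/4.2-.5,125+(y+.5)/4.2-.5,z)[:2]
# carriage corner marker & dish (template match)
def shift(box,search):
    t=a["img"][box[1]:box[3],box[0]:box[2]];s=b["img"][search[1]:search[3],search[0]:search[2]]
    t=cv2.resize(t,None,fx=4,fy=4,interpolation=cv2.INTER_CUBIC);s=cv2.resize(s,None,fx=4,fy=4,interpolation=cv2.INTER_CUBIC)
    r=cv2.matchTemplate(s,t,cv2.TM_CCOEFF_NORMED);_,v,_,l=cv2.minMaxLoc(r)
    cx=(box[0]+box[2])/2;cy=(box[1]+box[3])/2
    return (cx,cy),(search[0]+l[0]/4+(box[2]-box[0])/2,search[1]+l[1]/4+(box[3]-box[1])/2),v
for n,bx,se,z in[("carriage",(357,154,404,208),(345,145,430,215),58),("dish",(366,168,396,197),(355,155,425,210),71),("filter",(350,224,375,250),(342,218,384,256),9),("puck",(183,206,210,232),(175,198,218,240),26),("bottle",(137,190,163,212),(130,184,172,218),60)]:
    p,q,v=shift(bx,se);d=atz(b,*q,z)-atz(a,*p,z);print(n,d.round(1),round(float(np.hypot(*d[:2])),1),round(v,3))
print(T(b,319,401,100)-ax,[pos(x)-ax for x in(112,114.6)])
```

```text
carriage [  5.8 -35.4   0. ] 35.9 0.748
dish [  5.8 -34.8   0. ] 35.3 0.989
filter [0. 0. 0.] 0.0 0.998
puck [0. 0. 0.] 0.0 0.999
bottle [0. 0. 0.] 0.0 0.999
[-57.71913934 -47.44845739] [array([-61.79859218, -47.59132278]), array([-59.57609023, -50.34569964])]
```

```bash
python3 -c "
from plant import bot
print(bot.close_job())"
```

```text
the job is handed in; nothing more can be done
None
```

The carriage is back on its stop, let down under control, and the job is handed in. It took about 18 s of the 72 s allowed.

**What I did, in the order asked:**
1. **Lock:** I turned the star knob about 88° clockwise while the pawl still held. It rose about 3.5 mm, which fits roughly 1.4–1.5 rad, so it is slack.
2. **Lever:** I swung the pawl lever over to about 0.91 rad.
3. **Pawl:** I wound the crank about 6° clockwise, and the wrist picture showed the pawl sprung well clear.
4. **Crank:** I eased the crank back about 0.5 rad/s, gripping it the whole way, until the force rose at the stop. Then I let go and withdrew.

**Last checks from the overhead picture:**

| Item | Reading |
|---|---|
| Carriage travel | 35.9 mm by image match, a weaker match (0.75) |
| Crank angle | about 1.99 rad, which implies about 35.8 mm |
| Dish on the carriage | moved 35.3 mm, still in the middle |
| Filter, puck and bottle | 0.0 mm movement |
| Lever and pawl | lever over, pawl out |

- **Agreement:** The dish and carriage readings differ by about 0.6 mm, which I put down to measurement error.
- **Forces:** The largest reading I saw was about 15 N, against the stop. It included 11.7 N upward that I did not explain, and it was gone once I released the grip.
- **Not rechecked:** I did not measure the knob's height again after the pay-out.

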